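Set up the tile press and gauge its daylight

ROBOT

A 7-joint arm with a two-finger parallel gripper is mounted at the origin on the work surface. World frame = base frame: x ahead of the robot, y to its left, z up, the work surface at z = 0. Lengths are in m, angles in rad, forces in N, time in s.
With the tool pointing down it reaches from about 0.425 to 0.825 m from the base axis. Payload 3.6 kg.
Tool frame: the origin (TCP) lies between the finger pads; the fingertips stand 22 mm ahead of it and the grasp point (between the pads) lies 3 mm ahead of it (arm.tcp_to_tips is the distance from the TCP to the fingertips, in m); x points along the fingers, y is the direction in which the jaws open and shut, and the axes are right-handed (so a half turn about x gives the same grasp; the last joint's range is limited). The gripper opens to 93 mm and grips with 3 to 60 N. Pads are 15 mm wide; open, the fingers measure 128 mm over their backs; the gripper's body (75 mm by 188 mm) begins 65 mm behind the grasp point.
Start: joints at [1.161, 0.615, -0.013, 1.423, 0.008, 1.103, -0.04], TCP at [0.243, -0.603, 0.241] pointing down, gripper open.
Joint ranges: [-3.12, 3.12], [-0.3, 2.06], [-1.34, 1.32], [0.26, 2.42], [-1.36, 4.5], [0.01, 1.98], [-2.84, 2.84]. Speed limits (rad/s): [2.79, 2.79, 3.14, 3.14, 3.14, 3.14, 3.14].

INTERFACE

Orientations are given as a unit quaternion [x, y, z, w].
In Python, from workcell import arm gives the robot as it stands.
- The arm moves only by the shell command python3 -m jog 'ROWS' [FORCE]. ROWS is JSON, a list that holds one entry, the list of rows, each a list of 7 numbers: the opening, from 0 (shut) to 1 (fully open), then the shift along the tool's x, y, z in m, then the turn, a rotation vector about the tool's x, y, z in degrees. In form: [[[hand, x, y, z, wx, wy, wz], ...]]. A call has 1 to 8 rows; each row shifts and turns the commanded pose from where the row before left it, along the tool's axes as they then stand; what a row does not reach is not made up. A row lasts 1/8 s, in which the tool goes at most 62.5 mm and 10.7 degrees, less where a joint would pass 70% of its speed; a pose out of reach is approached as far as the arm can. A call with a gripper value outside its range is refused whole. The fingers move at their own pace and stop on an object; FORCE is the grip in N (left out, the last holds). Time passes only in rows, so rows that do not move let the fingers close. It gives the time, the measured TCP pose, the force and the opening at its end, in the units of the state.
- arm.sense(): the state, without advancing time (a new reading comes with each control period).
- arm.read_camera(name): name is "side" or "top" or "wrist"; returns a dict with "pixels" (400x640x3 uint8, red, green, blue), "fx", "fy", "cx", "cy" (pixels), "D" ([k1, k2, p1, p2, k3] as OpenCV has them; the pictures are not rectified), "xyz" and "attitude" of the camera in the world; the wrist camera has in their place "T_tool_cam" (4x4, takes a point from camera to tool coordinates, whose origin is the TCP and whose axes are the tool frame's). Camera axes: x right, y up, looking along -z (the intrinsics and any distortion apply to the point x, -y, -z); pixel columns grow to the right and rows downward; lengths in m; the calibration is good to about 2 mm. A picture is of the moment at which its call begins: read the wrist's pose just before it. There is no depth.
- arm.close_job(): hands the job in, once; it reports no verdict.
The state is a dict: "clock": time; "joint_positions": joint angles; "dq": joint speeds; "tau": joint torques, N m; "tool_pos": TCP position; "orientation": TCP orientation; "force": force on the tool from outside, world axes, zero at the start; "wrist_torque": the same for the moment, N m; "gripper_width": finger opening in m.
Only numpy, scipy, OpenCV 4.12 (cv2) and the standard library are available. Lean on these libraries where they do the work, as an engineer would, in place of code of your own. Each camera call takes 0.05 s, during which the arm holds its last target. There are 200 camera calls.

TASK

Set up the small hinged tile press: put the plaster die squarely into the pocket of the press bed, right down to the bottom, then lower the press head gently, without letting it slam, until it rests on its stop screws. Then take the taper feeler gauge and, with its blade flat on the bed, slide it in from the side under the front part of the head until it drags snugly on both bed and head, without forcing it or jacking the head up off its stops, and finish while still holding it there so that the reading can be taken. Leave the jar, the tiles and the small cup alone.

Things in the scene. Friction and masses are not known exactly. Their poses are not given: they have to be found in the camera images.
- press_base: Blue base of the tile press, 235 x 250 x 12 mm, fixed to the bench. Origin on the bench under the middle of the die pocket; x points from the front (bar side) to the hinge at the back, y to the left, z up. Two steel stop screws 12 mm thick stand 106 mm in front of the origin, 62 mm to either side, tops 53 mm above the bench.
- bed: Steel press bed: a flat plate 34 mm thick, from 98 mm in front of to 68 mm behind the middle of its die pocket and 105 mm to either side. Origin under the pocket's middle at the plate's underside; axes as press_base. Its top is 46 to 48 mm above the bench, differing from day to day; it does not move during the job.
- pocket (a point): Middle of the mouth of the square die pocket, level with the top of the bed. The pocket is 61 x 61 mm, 20 mm deep, sides along the bed's x and y, its mouth chamfered 2 mm.
- bed_front (a point): Point on the bed's top 70 mm in front of the pocket's middle. The head's front land, a solid flat part 56 mm deep, comes down over it (behind it is a cavity for the die). The line through this point along the bed's y is clear of die and stop screws: the blade goes in along it, from the left or from the right.
- head (a joint): Angle of the green press head on its hinge: 0 = down, resting on the stop screws. It starts raised at 1.45 to 1.65, held by friction; below about 1.3 it falls by its own weight (about 6 N at the bar) if let go, so lead it all the way down.
- head_hinge (a point): Fixed middle of the head's hinge line, along the press's y, 85 mm behind the pocket's middle, 53 mm above the bench. Lowered, the head's underside is level, 53 mm above the bench (5 to 7 mm over the bed); it is 36 mm thick with ribs, 150 mm wide (30 mm of bed stays bare each side), reaching from 20 to 183 mm in front of the hinge.
- head_bar (a point): Middle of the black round pull bar of the head, 18 mm thick, 140 mm long, along the press's y. It travels with the head: 220 mm from the hinge line, about 275 mm above the bench raised, 66 mm lowered. It is 37 mm in front of the head's front edge, on two thin arms 62 mm either side of the middle.
- die_mid (a point): Plaster die, about 180 g, loose on the bench: square foot 58 x 58 x 20 mm, on it a block 50 x 50 x 16 mm, with a round relief 3 mm high on top. This point is on its axis 18 mm above its underside; z up, x and y along its sides. It fits any way round; seated, the 50 mm block stands 16 mm above the bed.
- gauge_grip (a point): Taper feeler gauge, about 130 g, flat on the bench: wooden handle 95 x 22 x 24 mm high, steel blade 105 x 20 mm, one flat underside. The blade is 3 mm thick at the tip, 1 mm more every 16 mm, so it fills the gap 30 to 65 mm in. This point: where to grip, 12 mm above the underside, mid-width, 30 mm behind the start of the blade. x points to the tip.
- gauge_tip (a point): Tip of the gauge's blade at its underside, 135 mm ahead of gauge_grip and 12 mm lower. Axes as gauge_grip.
- jar: Bystander: amber jar, 68 mm across, 85 mm high; origin under its middle.
- tiles: Bystander: stack of four 100 mm square fired tiles, 32 mm high; origin under its middle.
- cup: Bystander: small terracotta cup, 60 mm across, 60 mm high; origin under its middle.

How it is judged:
On the way, in this order (a step that is already met when the one before it is completed fails the run):
1. the die sits down in the pocket of the bed (z of die_mid in the frame of pocket below 0 m and horizontal distance between die_mid and pocket below 0.004 m and angle between the z axis of die_mid and the z axis of bed, either way round below 0.06 rad and value of joint head above 0.8 rad), for 0.2 s.
2. the head is down on its stop screws (value of joint head below 0.02 rad and contact force between gauge and head below 0.1 N), for 0.2 s.
At the end, for the whole second after the job is handed in: Die seated in the pocket (4 mm, 0.06 rad); head on its stops (under 0.012 rad), robot off it; blade flat (0.08 rad), in from the side under the front land, tip at least 15 mm in, pressing on head (over 1 N) and bed (over 0.5 N), still, held by the fingers (over 3 N) (z of die_mid in the frame of pocket below 0 m and horizontal distance between die_mid and pocket below 0.004 m and angle between the z axis of die_mid and the z axis of bed, either way round below 0.06 rad and value of joint head below 0.012 rad and contact force between gauge and head above 1 N and contact force between gauge and bed above 0.5 N and angle between the z axis of gauge_grip and the z axis of bed, either way round below 0.08 rad and y of gauge_tip in the frame of bed between -0.06 and 0.06 m and x of gauge_tip in the frame of bed between -0.098 and -0.042 m and contact force between the fingers and gauge above 3 N and contact force between the arm and head below 0.5 N and linear speed of gauge below 0.01 m/s and angle between the x axis of gauge_grip and the y axis of bed, either way round below 0.4 rad); the arm keeps its last pose, push and grip.
It fails at once if the head slams down (velocity of joint head below -3 rad/s).
It fails at once if the gauge is forced in (contact force between gauge and head above 40 N).
It fails at once if the jar is disturbed (distance of jar from where it was at the start of the episode above 0.02 m or angle between jar's own z axis and vertical above 0.3 rad).
It fails at once if the tiles are disturbed (distance of tiles from where it was at the start of the episode above 0.02 m).
It fails at once if the small cup is disturbed (distance of cup from where it was at the start of the episode above 0.03 m).
It also fails if it takes over 69 s, if anything falls off the work surface, if the arm or the gripper's body presses on something with over 40 N, if the wrist force passes 120 N, or if a joint passes its speed limit or range.

## Working session

There is one attempt and no reset: what is moved stays moved. The work goes in short steps, Python scripts to look and compute and a shell command to move; the robot and the scene stay as the last step left them, time stands still between calls to the robot, and variables do not carry over. Pictures are saved under pics/ and viewed, about 8 in all and at most 12, crops included, and the job is handed in when it is done.

```bash
mkdir -p pics; ls; cat > h.py <<'E'
import numpy as np, cv2, json
from scipy.spatial.transform import Rotation as R
from workcell import arm
def shot(name,fn):
    s=arm.sense(); c=arm.read_camera(name)
    im=cv2.cvtColor(np.asarray(c["pixels"]),cv2.COLOR_RGB2BGR); cv2.imwrite(f"pics/{fn}.png",im)
    if "T_tool_cam" in c:
        T=np.eye(4);T[:3,:3]=R.from_quat(s["orientation"]).as_matrix();T[:3,3]=s["tool_pos"];T=T@np.array(c["T_tool_cam"])
    else:
        T=np.eye(4);a=np.array(c["attitude"]);T[:3,:3]=R.from_quat(a).as_matrix() if a.size==4 else a;T[:3,3]=c["xyz"]
    json.dump(dict(K=[c["fx"],c["fy"],c["cx"],c["cy"]],D=list(map(float,c["D"])),T=T.tolist()),open(f"pics/{fn}.json","w"))
    return im
def load(fn):
    d=json.load(open(f"pics/{fn}.json"));fx,fy,cx,cy=d["K"]
    return np.array([[fx,0,cx],[0,fy,cy],[0,0,1.]]),np.array(d["D"]),np.array(d["T"])
def px(fn,uv,z):
    "pixels -> world points at height z"
    K,D,T=load(fn);p=cv2.undistortPoints(np.array(uv,float).reshape(-1,1,2),K,D)[:,0]
    d=np.c_[p[:,0],-p[:,1],-np.ones(len(p))]@T[:3,:3].T;o=T[:3,3]
    z=np.broadcast_to(z,len(p));return o+d*((z-o[2])/d[:,2])[:,None]
def proj(fn,P):
    K,D,T=load(fn);q=(np.atleast_2d(P)-T[:3,3])@T[:3,:3]*[1,-1,-1]
    return cv2.projectPoints(q,np.zeros(3),np.zeros(3),K,D)[0][:,0]
E
python3 - <<'E'
from h import *
a=shot("top","t0");b=shot("side","s0")
cv2.imwrite("pics/both.png",np.vstack([a,b])[:, :] if 0 else cv2.resize(a,(800,500)))
s=arm.sense();print(s);print(load("t0"),load("s0"),arm.tcp_to_tips)
E
```

```text
pics
{'clock': 0.1, 'joint_positions': array([ 1.16152248,  0.61584232, -0.0126188 ,  1.42467777,  0.00811592,
        1.1034106 , -0.04040116]), 'dq': array([ 0.00162439, -0.00239886,  0.00070646, -0.00576483, -0.0003099 ,
        0.0001681 ,  0.00057981]), 'tau': array([ 7.89961468e-04, -4.60044873e+01,  2.09424854e-01, -1.66246837e+01,
       -6.13342971e-02,  1.69285055e-02,  1.02186409e-04]), 'tool_pos': array([ 0.24254209, -0.60236423,  0.23960426]), 'orientation': array([-0.69402273, -0.13532273,  0.6943585 , -0.13374039]), 'force': array([ 0.23681253, -1.19861473, -0.31772315]), 'wrist_torque': array([0.02274307, 0.05815329, 0.04559371]), 'gripper_width': 0.09268010155934257}
(array([[460.09308638,   0.        , 318.27227052],
       [  0.        , 460.09308638, 201.39138817],
       [  0.        ,   0.        ,   1.        ]]), array([-0.04606505,  0.        ,  0.        ,  0.        ,  0.        ]), array([[-0.00286724,  0.99202748, -0.12598912,  0.33535212],
       [-0.99996063, -0.00178635,  0.00869135,  0.0139924 ],
       [ 0.00839699,  0.12600908,  0.99199355,  1.30229852],
       [ 0.        ,  0.        ,  0.        ,  1.        ]])) (array([[437.79388131,   0.        , 316.0764307 ],
       [  0.        , 437.79388131, 200.68495766],
       [  0.        ,   0.        ,   1.        ]]), array([-0.11374295,  0.        ,  0.        ,  0.        ,  0.        ]), array([[-0.64677699,  0.57840445, -0.49711951, -0.01230073],
       [-0.76241623, -0.47322266,  0.44134093,  0.44551913],
       [ 0.02002534,  0.66446114,  0.74705447,  0.82568385],
       [ 0.        ,  0.        ,  0.        ,  1.        ]])) 0.022
```

View pics/both.png

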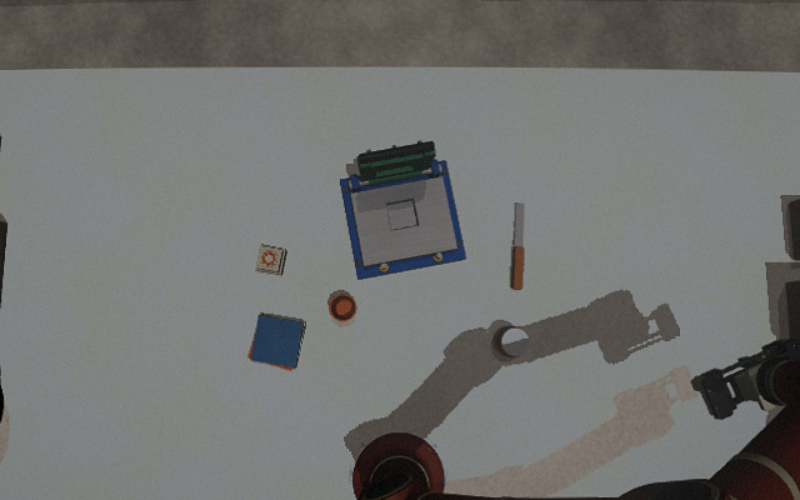

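View pics/s0.png

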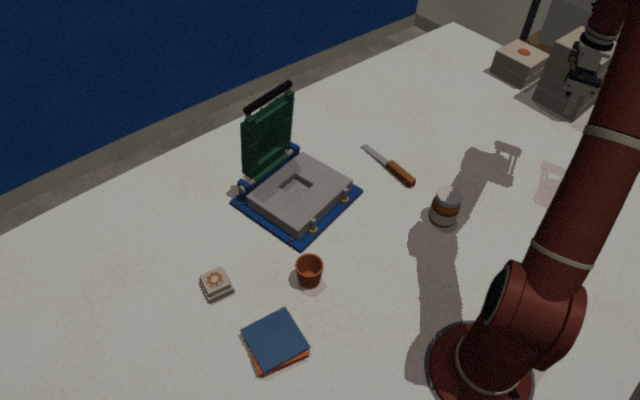

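The top view (at 1.25x) shows the press near (403,215), the die at (270,258), the gauge at (517,245) with its tip pointing away from the robot, the cup at (342,307), the tiles at (277,341) and the jar at (513,341). I'll enlarge it for exact pixels.

```bash
python3 - <<'E'
from h import *
a=cv2.imread("pics/t0.png")[105:255,195:435]
a=cv2.convertScaleAbs(cv2.resize(a,None,fx=3.3333,fy=3.3333,interpolation=cv2.INTER_CUBIC),alpha=1.6)
cv2.imwrite("pics/t0c.png",a)
E
```

```text
(no output)
```

View pics/t0c.png

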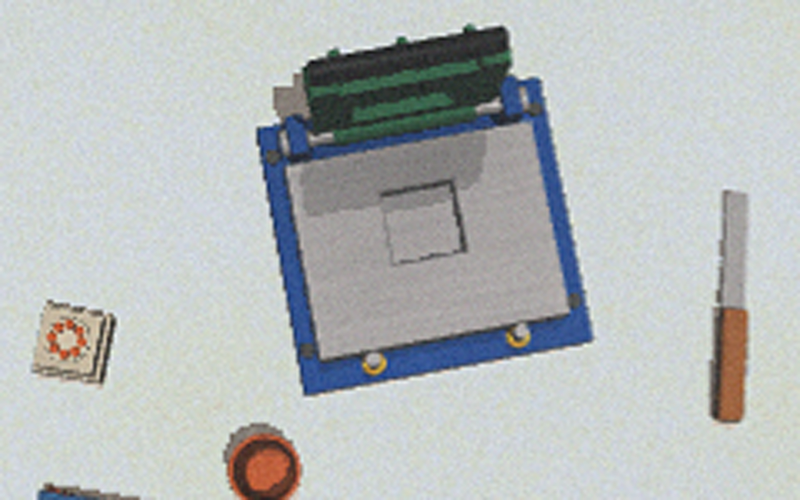

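The enlargement shows the pocket corners at about (381,194), (454,182), (467,251) and (393,265). The bed corners are at (284,167), (532,121), (570,314) and (320,358). The die relief is at (67,340). The gauge tip is at (736,191) and its handle end at (728,420).

```bash
python3 - <<'E'
from h import *
c=lambda L:np.array(L)/3.3333+[195,105]
P=px("t0",c([(381,194),(454,182),(467,251),(393,265)]),.047);print("pocket",P[:,:2].round(4),P.mean(0))
B=px("t0",c([(284,167),(532,121),(570,314),(320,358)]),.047);print("bed",B[:,:2].round(4))
v=(B[0]-B[1]+B[3]-B[2]);w=(B[0]-B[3]+B[1]-B[2]);print("y ang",np.degrees(np.arctan2(-v[0],v[1])),"x ang",np.degrees(np.arctan2(w[1],w[0])))
D=px("t0",c([(48,301),(103,312),(90,382),(34,376)]),.036);print("die",D[:,:2].round(4),D.mean(0),px("t0",c([(67,340)]),.039))
e=D[0]-D[3]+D[1]-D[2];print(np.degrees(np.arctan2(e[1],e[0])));e=D[0]-D[1]+D[3]-D[2];print(np.degrees(np.arctan2(-e[0],e[1])))
G=px("t0",c([(736,191),(732,308),(728,420),(732,308)]),[.003,.024,.024,.009]);print("gauge",G.round(4));print("cup,jar,tiles",px("t0",np.array([(342,307),(513,335),(277,341)])/1.25,[.06,.085,.032]).round(3))
s=arm.sense();print(R.from_quat(s["orientation"]).as_matrix().round(3))
print(px("t0",c([(307,62),(508,35),(408,48)]),.275))
E
```

```text
pocket [[ 0.6019  0.0276]
 [ 0.612  -0.0333]
 [ 0.5535 -0.0438]
 [ 0.5419  0.0177]] [ 0.57731659 -0.00794192  0.047     ]
bed [[ 0.625   0.1087]
 [ 0.6643 -0.0993]
 [ 0.5006 -0.1286]
 [ 0.4645  0.0778]]
y ang 10.320682131380917 x ang 10.510204745886739
die [[0.5138 0.3056]
 [0.5045 0.2594]
 [0.446  0.2689]
 [0.451  0.3156]] [0.47880966 0.28737777 0.036     ] [[0.48067803 0.28823182 0.039     ]]
-9.121023099080116
-8.810436584438328
gauge [[ 0.6137 -0.2796  0.003 ]
 [ 0.5085 -0.2684  0.024 ]
 [ 0.414  -0.2623  0.024 ]
 [ 0.5106 -0.2717  0.009 ]]
cup,jar,tiles [[ 0.374  0.124  0.06 ]
 [ 0.313 -0.239  0.085]
 [ 0.3    0.268  0.032]]
[[-0.001  0.374 -0.928]
 [ 0.002 -0.928 -0.374]
 [-1.    -0.002  0.   ]]
[[ 0.6465062   0.07624812  0.275     ]
 [ 0.6657946  -0.06290258  0.275     ]
 [ 0.6564508   0.00645419  0.275     ]]
```

```bash
python3 -m jog '[[[1,0,-0.0274,-0.0431,0,0,0],[1,0,-0.0274,-0.0431,0,0,0],[1,0,-0.0274,-0.0431,0,0,0],[1,0,-0.0274,-0.0431,0,0,0],[1,0,-0.0274,-0.0431,0,0,0],[1,0,-0.0274,-0.0431,0,0,0],[1,0,-0.0274,-0.0431,0,0,0],[1,0,-0.0274,-0.0431,0,0,0]]]'
python3 -m jog '[[[1,0,-0.0516,-0.0208,0,0,0],[1,0,-0.0516,-0.0208,0,0,0],[1,0,-0.0516,-0.0208,0,0,0],[1,0,-0.0516,-0.0208,0,0,0],[1,0,-0.0516,-0.0208,0,0,0],[1,0,-0.0516,-0.0208,0,0,0],[1,0,-0.0516,-0.0208,0,0,0],[1,0,-0.0516,-0.0208,0,0,0]]]'
python3 -m jog '[[[1,0,-0.0516,-0.0208,0,0,0],[1,0,-0.0516,-0.0208,0,0,0],[1,0,0,0,10.3,0,0],[1,0,0,0,10.3,0,0],[1,0,0,0,10.3,0,0],[1,0,0,0,0,0,0],[1,0,0,0,0,0,0]]]'
cat >> h.py <<'E'
def go(x,y,z,psi):
    "shift in present tool axes to reach x,y,z, and turn about tool x to bring jaw axis to yaw psi; printed"
    s=arm.sense();M=R.from_quat(s["orientation"]).as_matrix()
    p=np.degrees(np.arctan2(M[1,1],M[0,1]))
    print("shift",(M.T@(np.array([x,y,z])-s["tool_pos"])).round(4),"turn x",round((p-psi+180)%360-180,2),"psi",p.round(2),"tilt",M[2].round(4),"F",np.round(s["force"],1),"w",round(s["gripper_width"],4),"pos",s["tool_pos"].round(4),"t",s["clock"])
E
python3 - <<'E'
from h import *
a=shot("wrist","w1");print(np.array(arm.read_camera("wrist")["T_tool_cam"]).round(3));go(.48,.288,.1,-99)
cv2.imwrite("pics/w1b.png",cv2.convertScaleAbs(a,alpha=1.5))
print(proj("w1",[.48,.288,.036]))
E
```

```text
clock: 1.1
tool_pos: [0.4813, -0.2693, 0.2404]
orientation: [-0.694, -0.135, 0.694, -0.134]
force: [0.4, 0.6, -0.2]
gripper_width: 0.0932
clock: 2.1
tool_pos: [0.4805, 0.1758, 0.2405]
orientation: [-0.694, -0.134, 0.694, -0.135]
force: [1.0, -0.1, 0.2]
gripper_width: 0.0928
clock: 2.98
tool_pos: [0.4807, 0.2855, 0.2405]
orientation: [-0.705, 0.054, 0.705, 0.054]
force: [-0.0, -0.7, 0.0]
gripper_width: 0.093
[[ 0.     0.25  -0.968 -0.144]
 [ 1.     0.     0.     0.   ]
 [ 0.    -0.968 -0.25  -0.068]
 [ 0.     0.     0.     1.   ]]
shift [ 0.1406 -0.0024  0.0012] turn x 0.12 psi -98.88 tilt [-1.e+00  1.e-04  4.e-04] F [ 0.   0.2 -0.8] w 0.0932 pos [0.4809 0.2854 0.2406] t 3.075
[[325.85218738 188.21541219]]
```

View pics/w1b.png

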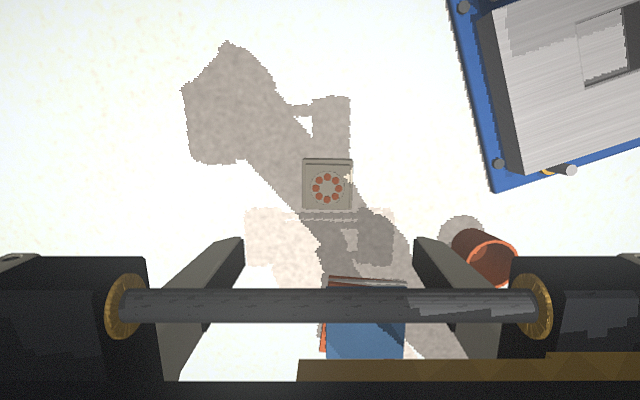

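The wrist view shows the die relief at (327,187), with its sides parallel to the image. The camera sits on the tool's −z side, so I'll make a half turn to keep it away from the raised head at the press.

```bash
python3 -m jog '[[[1,0,0,0,-10.6,0,0],[1,0,0,0,-10.6,0,0],[1,0,0,0,-10.6,0,0],[1,0,0,0,-10.6,0,0],[1,0,0,0,-10.6,0,0],[1,0,0,0,-10.6,0,0],[1,0,0,0,-10.6,0,0],[1,0,0,0,-10.6,0,0]]]' >/dev/null
python3 -m jog '[[[1,0.01,0,0,-10.6,0,0],[1,0.01,0,0,-10.6,0,0],[1,0.01,0,0,-10.6,0,0],[1,0.01,0,0,-10.6,0,0],[1,0.01,0,0,-10.6,0,0],[1,0.01,0,0,-10.6,0,0],[1,0.01,0,0,-10.6,0,0],[1,0.01,0,0,-10.6,0,0]]]' >/dev/null
python3 -m jog '[[[1,0,0,0,-10.6,0,0],[1,0,0,0,0,0,0]]]'
python3 - <<'E'
from h import *
d=px("w1",[(327,187)],.039)[0];print(d)
a=shot("wrist","w2");go(d[0],d[1],.044,81)
u=proj("w2",d)[0];print(u)
x,y=(u-100).astype(int).clip(0);x=min(x,440);y=min(y,200)
print(x,y);cv2.imwrite("pics/w2b.png",cv2.convertScaleAbs(cv2.resize(a[y:y+200,x:x+200],None,fx=3,fy=3),alpha=1.5))
E
```

```text
clock: 5.32
tool_pos: [0.4813, 0.2851, 0.1604]
orientation: [0.055, 0.705, -0.055, 0.705]
force: [-0.1, -0.5, -1.2]
gripper_width: 0.0929
[0.48173154 0.28643811 0.039     ]
shift [0.1166 0.0011 0.0003] turn x 0.04 psi 81.04 tilt [-1.e+00  5.e-04 -3.e-04] F [-0.3 -0.4  0.3] w 0.0928 pos [0.4813 0.2853 0.1606] t 5.375
[329.99166382 207.96309997]
229 107
```

View pics/w2b.png

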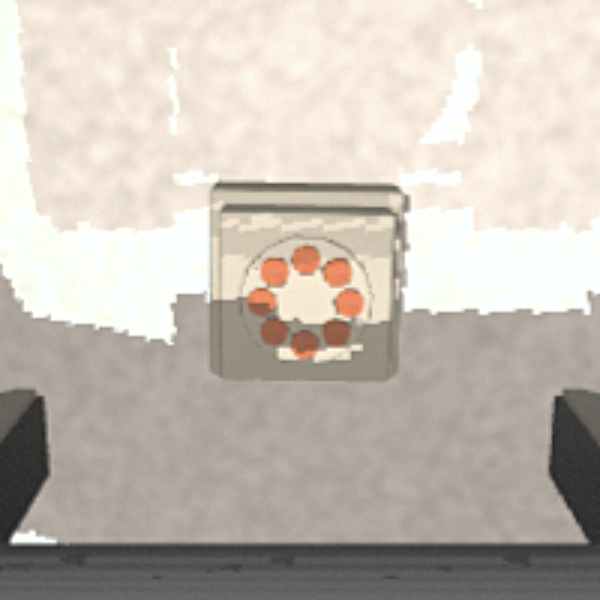

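The die sits where predicted (relief centre at px 331,208, predicted 330,208) and is aligned. I'll descend and grip it.

```bash
python3 -m jog '[[[1,0.04,0.001,0.0003,0,0,0],[1,0.04,0,0,0,0,0],[1,0.025,0,0,0,0,0],[1,0.01,0,0,0,0,0],[1,0,0,0,0,0,0],[0,0,0,0,0,0,0],[0,0,0,0,0,0,0],[0,0,0,0,0,0,0]]]' 25
python3 -m jog '[[[0,0,0,0,0,0,0],[0,0,0,0,0,0,0],[0,0,0,0,0,0,0]]]'
python3 - <<'E'
from h import *
go(.5773,-.0079,.2,100.4)
E
```

```text
clock: 6.38
tool_pos: [0.4817, 0.2867, 0.0463]
orientation: [0.054, 0.705, -0.054, 0.705]
force: [0.5, 0.7, 0.2]
gripper_width: 0.0677
clock: 6.75
tool_pos: [0.4815, 0.2867, 0.0458]
orientation: [0.054, 0.705, -0.054, 0.705]
force: [-0.0, -0.7, 1.1]
gripper_width: 0.0502
shift [-0.1543 -0.2765  0.1396] turn x -19.16 psi 81.24 tilt [-1.e+00  4.e-04  2.e-04] F [-0.  -0.7  1.1] w 0.0502 pos [0.4815 0.2867 0.0458] t 6.75
```

```bash
python3 -m jog '[[[0,-0.055,0,0,0,0,0],[0,-0.055,0,0,0,0,0],[0,0,-0.0461,0.0233,0,0,0],[0,0,-0.0461,0.0233,0,0,0],[0,0,-0.0461,0.0233,0,0,0],[0,0,-0.0461,0.0233,0,0,0],[0,0,-0.0461,0.0233,0,0,0],[0,0,-0.0461,0.0233,0,0,0]]]' 
python3 -m jog '[[[0,0,0,0,-9.6,0,0],[0,0,0,0,-9.6,0,0],[0,0,0,0,0,0,0],[0,0,0,0,0,0,0]]]'
python3 - <<'E'
from h import *
a=shot("wrist","w3");go(.5773,-.0079,.073,100.4);print(proj("w3",[[.5773,-.0079,.047]]))
cv2.imwrite("pics/w3b.png",cv2.convertScaleAbs(a,alpha=1.5))
E
```

```text
clock: 7.75
tool_pos: [0.5771, -0.0102, 0.155]
orientation: [0.054, 0.706, -0.054, 0.704]
force: [1.2, 0.6, -2.7]
gripper_width: 0.0495
clock: 8.25
tool_pos: [0.577, -0.0082, 0.1553]
orientation: [-0.064, 0.705, 0.064, 0.704]
force: [0.0, 0.7, -3.4]
gripper_width: 0.0495
shift [0.0825 0.0002 0.0002] turn x -0.05 psi 100.35 tilt [-1.e+00 -2.e-04 -6.e-04] F [ 0.6 -0.1 -2.5] w 0.0499 pos [ 0.5771 -0.0081  0.1555] t 8.3
[[328.46636025 212.15911457]]
```

View pics/w3b.png

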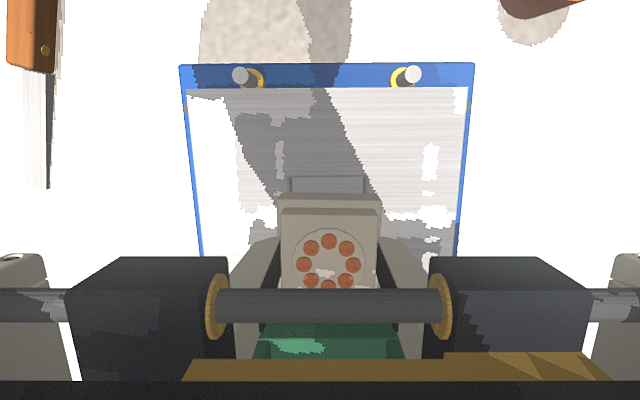

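The view shows the die held square above the bed. The pocket's front edge runs about (289,177) to (364,177), the bed's front edge is level at row 88, and the screw tops are at (240,75) and (413,74).

```bash
python3 - <<'E'
from h import *
y=np.array([-.1805,.9836,0]);x=np.array([.9836,.1805,0])
S=px("w3",[(240,75),(413,74)],.053);m=S.mean(0);print("screws",S.round(4),np.linalg.norm(S[0]-S[1]),"yaw",np.degrees(np.arctan2(-(S[1]-S[0])[0],(S[1]-S[0])[1])),"pocket",m+.106*x)
E_=px("w3",[(289,177),(364,177)],.047);print(E_.round(4),"pocket",E_.mean(0)+.0305*x,E_.mean(0)+.0325*x)
B=px("w3",[(186,88),(468,88)],.047);print(B.round(4),"pocket",B.mean(0)+.098*x,np.degrees(np.arctan2(-(B[1]-B[0])[0],(B[1]-B[0])[1])))
a=cv2.imread("pics/w3.png")[155:215,265:395];cv2.imwrite("pics/w3c.png",cv2.convertScaleAbs(cv2.resize(a,None,fx=6,fy=6,interpolation=cv2.INTER_CUBIC),alpha=1.5))
E
```

```text
screws [[ 0.4868 -0.0888  0.053 ]
 [ 0.4639  0.033   0.053 ]] 0.12395131052786117 yaw 10.603628759190894 pocket [ 0.57961508 -0.00875401  0.053     ]
[[ 0.5545 -0.0438  0.047 ]
 [ 0.5439  0.0146  0.047 ]] pocket [ 0.57920483 -0.00908157  0.047     ] [ 0.58117203 -0.00872057  0.047     ]
[[ 0.5023 -0.1289  0.047 ]
 [ 0.4649  0.0768  0.047 ]] pocket [ 0.58000625 -0.00832386  0.047     ] 10.292914279691194
```

View pics/w3c.png

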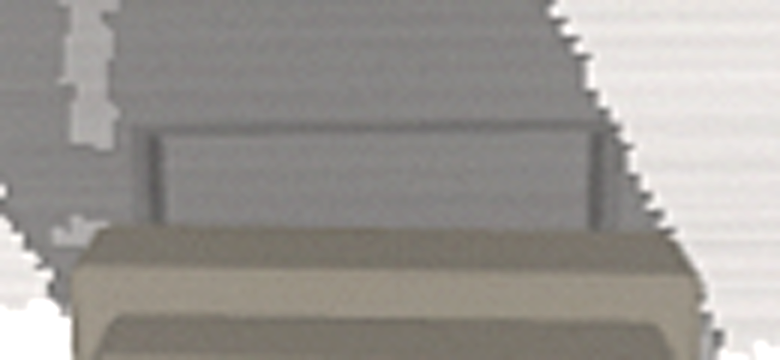

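```bash
python3 - <<'E'
from h import *
print("die now",px("w3",[(328,265)],.1487))
e=px("w3",[(289.7,176.2),(365.5,176.2)],.047);print(np.linalg.norm(e[0]-e[1]),e.mean(0)+.0305*np.array([.9836,.1805,0]))
go(.5796,-.0087,.075,100.45)
E
```

```text
die now [[ 0.57728792 -0.00828904  0.1487    ]]
0.05993895668487213 [ 0.57842157 -0.00833874  0.047     ]
shift [ 0.0805 -0.001   0.0024] turn x -0.1 psi 100.35 tilt [-1.e+00 -2.e-04 -6.e-04] F [ 0.6 -0.1 -2.5] w 0.0499 pos [ 0.5771 -0.0081  0.1555] t 8.3
```

```bash
python3 -m jog '[[[0,0.03,-0.0007,0.0018,0,0,0],[0,0.025,0,0,0,0,0],[0,0.006,0,0,0,0,0],[0,0.004,0,0,0,0,0],[0,0.004,0,0,0,0,0],[0,0,0,0,0,0,0]]]' 
python3 - <<'E'
from h import *
go(.579,-.0085,.073,100.4)
E
```

```text
clock: 9.05
tool_pos: [0.5795, -0.0085, 0.0871]
orientation: [-0.064, 0.704, 0.064, 0.704]
force: [0.5, 0.7, -2.5]
gripper_width: 0.0494
shift [ 0.0141  0.0001 -0.0005] turn x 0.02 psi 100.42 tilt [-1.e+00 -2.e-04  6.e-04] F [ 0.5  0.7 -2.5] w 0.0494 pos [ 0.5795 -0.0085  0.0871] t 9.05
```

It is already 5 mm into the pocket with no contact force. I'll continue down.

```bash
python3 -m jog '[[[0,0.004,0,0,0,0,0],[0,0.004,0,0,0,0,0],[0,0.003,0,0,0,0,0],[0,0,0,0,0,0,0]]]'; python3 -m jog '[[[0,0.001,0,0,0,0,0],[0,0.001,0,0,0,0,0],[0,0,0,0,0,0,0]]]'
```

```text
clock: 9.55
tool_pos: [0.5791, -0.0086, 0.0753]
orientation: [-0.064, 0.704, 0.064, 0.704]
force: [-0.6, 0.0, -1.6]
gripper_width: 0.0497
clock: 9.93
tool_pos: [0.5793, -0.0085, 0.0737]
orientation: [-0.064, 0.704, 0.064, 0.704]
force: [-0.6, -0.8, -2.2]
gripper_width: 0.049
```

```bash
python3 -m jog '[[[0,0.001,0,0,0,0,0],[0,0.0,0,0,0,0,0]]]'; python3 -m jog '[[[0,0.001,0,0,0,0,0],[0,0,0,0,0,0,0]]]';  python3 -m jog '[[[0,0.0007,0,0,0,0,0],[0,0,0,0,0,0,0]]]'
```

```text
clock: 10.18
tool_pos: [0.5793, -0.0085, 0.0726]
orientation: [-0.064, 0.704, 0.064, 0.704]
force: [-0.6, 0.7, -2.5]
gripper_width: 0.0492
clock: 10.42
tool_pos: [0.5794, -0.0085, 0.0721]
orientation: [-0.064, 0.704, 0.064, 0.704]
force: [-1.2, -0.5, 1.7]
gripper_width: 0.05
clock: 10.68
tool_pos: [0.5794, -0.0085, 0.0721]
orientation: [-0.064, 0.704, 0.064, 0.704]
force: [-2.6, -1.2, 5.1]
gripper_width: 0.0496
```

Seated: contact force appears at TCP z = 0.0721, which puts the bed top near 0.046. I'll release, rise and turn for the bar.

```bash
python3 -m jog '[[[1,0,0,0,0,0,0],[1,0,0,0,0,0,0],[1,0,0,0,0,0,0],[1,-0.03,0,0,0,0,0],[1,-0.06,0,0,0,0,0],[1,-0.06,0,0,0,0,0],[1,-0.06,0,0,0,0,0],[1,-0.06,0,0,0,0,0]]]'
python3 -m jog '[[[1,0,0,0,10,0,0],[1,0,0,0,10,0,0],[1,0,0,0,10,0,0],[1,0,0,0,10,0,0],[1,0,0,0,10,0,0],[1,0,0,0,10,0,0],[1,0,0,0,10,0,0],[1,0,0,0,10,0,0]]]' >/dev/null
python3 -m jog '[[[1,0,0,0,10,0,0],[1,0,0,0,0,0,0]]]'
python3 - <<'E'
from h import *
a=shot("wrist","w4");b=shot("side","s4");go(.656,.006,.29,10.4)
print(proj("w4",[[.6565,.0055,.273]]),proj("s4",[[.6565,.0055,.273]]))
c=cv2.convertScaleAbs(b[40:280,160:400],alpha=1.5)
c=cv2.resize(c,(400,400));cv2.imwrite("pics/w4b.png",np.hstack([c,cv2.resize(cv2.convertScaleAbs(a,alpha=1.5)[:, 120:520],(400,400))]))
E
```

```text
clock: 11.68
tool_pos: [0.579, -0.0086, 0.3429]
orientation: [-0.064, 0.704, 0.064, 0.704]
force: [2.1, 0.2, -0.4]
gripper_width: 0.0926
clock: 12.92
tool_pos: [0.5791, -0.0082, 0.3409]
orientation: [0.452, 0.544, -0.452, 0.544]
force: [0.4, 0.3, 0.1]
gripper_width: 0.093
shift [0.0508 0.0782 0.    ] turn x 0.22 psi 10.62 tilt [-1.e+00 -3.e-04 -1.e-04] F [1.4 0.3 0.4] w 0.0928 pos [ 0.5792 -0.0084  0.3408] t 13.025
[[442.63336627 227.17304785]] [[266.09383317  95.39701742]]
```

View pics/w4b.png

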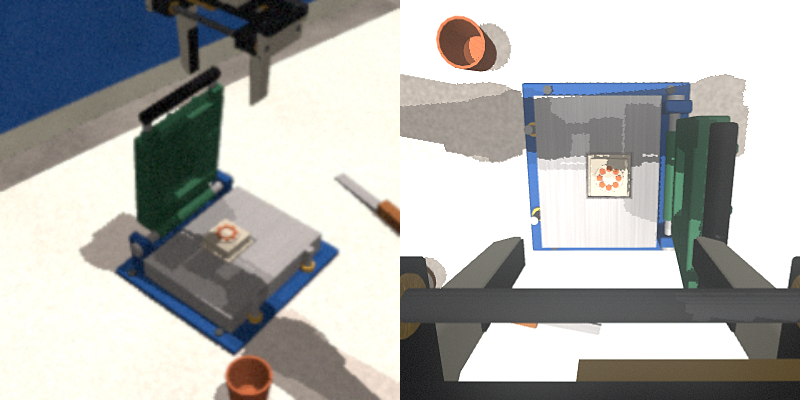

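The die is seated in the pocket. In the wrist view the bar runs from about (443,125) to (437,227).

```bash
python3 - <<'E'
from h import *
P=px("w4",[(443,128),(437,227),(439,195)],.275);print(P.round(4))
x=np.array([.9836,.1805,0]);y=np.array([-.1805,.9836,0]);h=np.array([.6626,.0068,0])
print((P-h)@x,(P-h)@y)
Q=px("s4",np.array([[180,95]])*.6+[160,40],.275);print("side bar mid",Q,(Q-h)@x,(Q-h)@y)
go(*(h+x*-.009)[:2],.273,10.4)
E
```

```text
[[0.6381 0.0699 0.275 ]
 [0.6518 0.0054 0.275 ]
 [0.6472 0.0274 0.275 ]]
[-0.01275266 -0.01085398 -0.01146751] [0.06649515 0.00058636 0.02301335]
side bar mid [[0.64665345 0.00740219 0.275     ]] [-0.01557633] [0.00347067]
shift [0.0678 0.0758 0.0004] turn x 0.22 psi 10.62 tilt [-1.e+00 -3.e-04 -1.e-04] F [1.4 0.3 0.4] w 0.0928 pos [ 0.5792 -0.0084  0.3408] t 13.025
```

```bash
python3 -m jog '[[[1,0,0.0364,0.0002,0.2,0,0],[1,0,0.0364,0.0002,0,0,0],[1,0.03,0,0,0,0,0],[1,0.03,0,0,0,0,0],[1,0.006,0,0,0,0,0],[1,0,0,0,0,0,0]]]'
python3 -m jog '[[[0.3,0,0,0,0,0,0],[0.3,0,0,0,0,0,0],[0.3,0,0,0,0,0,0],[0.3,0,0,0,0,0,0],[0,0,0,0,0,0,0],[0,0,0,0,0,0,0],[0,0,0,0,0,0,0],[0,0,0,0,0,0,0]]]' 25
python3 - <<'E'
from h import *
go(.6508,.0046,.275,10.4)
E
```

```text
clock: 13.78
tool_pos: [0.6512, 0.0041, 0.2754]
orientation: [0.453, 0.543, -0.453, 0.543]
force: [0.1, 0.0, 1.2]
gripper_width: 0.0931
clock: 14.78
tool_pos: [0.6513, 0.0042, 0.275]
orientation: [0.454, 0.542, -0.453, 0.543]
force: [0.2, 0.9, -0.9]
gripper_width: 0.0173
shift [ 0.     -0.0004 -0.0005] turn x -0.16 psi 10.24 tilt [-1.e+00  8.e-04 -1.e-04] F [ 0.2  0.9 -0.9] w 0.0173 pos [0.6513 0.0042 0.275 ] t 14.775
```

```bash
python3 - <<'E'
import numpy as np
p=np.linspace(1.518,.059,25);r=.2196
d=-np.diff(r*np.sin(p));f=-np.diff(r*np.cos(p))
for i in range(0,24,8): print([[round(a,4),round(b,4)] for a,b in zip(d[i:i+8],f[i:i+8])])
E
```

```text
[[np.float64(0.0011), np.float64(-0.0133)], [np.float64(0.0019), np.float64(-0.0132)], [np.float64(0.0027), np.float64(-0.0131)], [np.float64(0.0035), np.float64(-0.0129)], [np.float64(0.0043), np.float64(-0.0126)], [np.float64(0.005), np.float64(-0.0124)], [np.float64(0.0058), np.float64(-0.012)], [np.float64(0.0065), np.float64(-0.0117)]]
[[np.float64(0.0072), np.float64(-0.0112)], [np.float64(0.0079), np.float64(-0.0108)], [np.float64(0.0085), np.float64(-0.0103)], [np.float64(0.0091), np.float64(-0.0097)], [np.float64(0.0097), np.float64(-0.0092)], [np.float64(0.0102), np.float64(-0.0086)], [np.float64(0.0107), np.float64(-0.0079)], [np.float64(0.0112), np.float64(-0.0073)]]
[[np.float64(0.0116), np.float64(-0.0066)], [np.float64(0.012), np.float64(-0.0059)], [np.float64(0.0123), np.float64(-0.0051)], [np.float64(0.0126), np.float64(-0.0044)], [np.float64(0.0129), np.float64(-0.0036)], [np.float64(0.0131), np.float64(-0.0028)], [np.float64(0.0132), np.float64(-0.002)], [np.float64(0.0133), np.float64(-0.0012)]]
```

```bash
python3 -m jog '[[[0,0.0011,-0.0133,0,0,0,0],[0,0.0019,-0.0132,0,0,0,0],[0,0.0027,-0.0131,0,0,0,0],[0,0.0035,-0.0129,0,0,0,0],[0,0.0043,-0.0126,0,0,0,0],[0,0.005,-0.0124,0,0,0,0],[0,0.0058,-0.012,0,0,0,0],[0,0.0065,-0.0117,0,0,0,0]]]'
python3 - <<'E'
from h import *
go(.5508,-.0138,.244,10.4)
E
```

```text
clock: 15.78
tool_pos: [0.5519, -0.0139, 0.2446]
orientation: [0.454, 0.542, -0.453, 0.543]
force: [-0.2, -0.3, 0.1]
gripper_width: 0.0172
shift [ 0.0006 -0.0011 -0.0003] turn x -0.16 psi 10.24 tilt [-1.0e+00  2.8e-03  3.0e-04] F [-0.2 -0.3  0.1] w 0.0172 pos [ 0.5519 -0.0139  0.2446] t 15.775
```

```bash
python3 -m jog '[[[0,0.0072,-0.0112,0,0,0,0],[0,0.0079,-0.0108,0,0,0,0],[0,0.0085,-0.0103,0,0,0,0],[0,0.0091,-0.0097,0,0,0,0],[0,0.0097,-0.0092,0,0,0,0],[0,0.0102,-0.0086,0,0,0,0],[0,0.0107,-0.0079,0,0,0,0],[0,0.0112,-0.0073,0,0,0,0]]]'
python3 -m jog '[[[0,0.0116,-0.0066,0,0,0,0],[0,0.012,-0.0059,0,0,0,0],[0,0.0123,-0.0051,0,0,0,0],[0,0.0126,-0.0044,0,0,0,0]]]'
python3 - <<'E'
from h import *
go(.4440,-.0333,.069,10.4)
E
```

```text
clock: 16.77
tool_pos: [0.4768, -0.0272, 0.1688]
orientation: [0.453, 0.543, -0.453, 0.542]
force: [-0.9, 0.9, -2.3]
gripper_width: 0.0172
clock: 17.27
tool_pos: [0.4555, -0.031, 0.1202]
orientation: [0.453, 0.543, -0.453, 0.542]
force: [-1.2, -0.8, -2.5]
gripper_width: 0.0173
shift [ 0.0512 -0.0117  0.0002] turn x -0.15 psi 10.25 tilt [-1.e+00 -2.e-04 -4.e-04] F [-1.2 -0.8 -2.5] w 0.0173 pos [ 0.4555 -0.031   0.1202] t 17.275
```

```bash
python3 -m jog '[[[0,0.0129,-0.0036,0,0,0,0],[0,0.0131,-0.0028,0,0,0,0],[0,0.0115,-0.0019,0,0,0,0],[0,0.007,-0.0007,0,0,0,0],[0,0.004,-0.0003,0,0,0,0],[0,0,0,0,0,0,0]]]'
python3 -m jog '[[[0,0.0015,0,0,0,0,0],[0,0.0015,0,0,0,0,0],[0,0,0,0,0,0,0]]]'
```

```text
clock: 18.02
tool_pos: [0.4473, -0.0325, 0.0735]
orientation: [0.453, 0.542, -0.453, 0.543]
force: [-0.9, 0.7, 3.7]
gripper_width: 0.0172
clock: 18.4
tool_pos: [0.4473, -0.0325, 0.0732]
orientation: [0.453, 0.541, -0.453, 0.544]
force: [-6.1, 0.1, 32.2]
gripper_width: 0.0172
```

Contact is firm on the stops, so I'll ease off, open only a little because of the finger clearance to the head edge, and rise.

```bash
python3 -m jog '[[[0,-0.0025,0,0,0,0,0],[0,0,0,0,0,0,0],[0.3,0,0,0,0,0,0],[0.3,0,0,0,0,0,0],[0.3,0,0,0,0,0,0]]]'
python3 -m jog '[[[0.3,-0.02,0,0,0,0,0],[0.3,-0.04,0,0,0,0,0],[0.3,-0.06,0,0,0,0,0],[1,-0.04,0,0,0,0,0],[1,0,0,0,0,0,0]]]'
python3 - <<'E'
from h import *
b=shot("side","s5");a=shot("top","t5")
cv2.imwrite("pics/s5b.png",np.hstack([cv2.convertScaleAbs(cv2.resize(b[110:260,220:370],(400,400)),alpha=1.6),cv2.convertScaleAbs(cv2.resize(a[120:260,290:430],(400,400)),alpha=1.6)]))
go(.479,-.2665,.15,-95)
E
```

```text
clock: 19.02
tool_pos: [0.4468, -0.0329, 0.0719]
orientation: [0.453, 0.543, -0.454, 0.542]
force: [-0.4, 0.2, 0.6]
gripper_width: 0.0279
clock: 19.65
tool_pos: [0.4486, -0.0327, 0.2347]
orientation: [0.455, 0.54, -0.452, 0.544]
force: [-0.3, 0.2, -0.5]
gripper_width: 0.0433
shift [ 0.0817 -0.009   0.2354] turn x 105.2 psi 10.2 tilt [-1.e+00 -1.e-03  3.e-04] F [0.7 0.1 0.4] w 0.0513 pos [ 0.4463 -0.0332  0.2317] t 19.75
```

View pics/s5b.png

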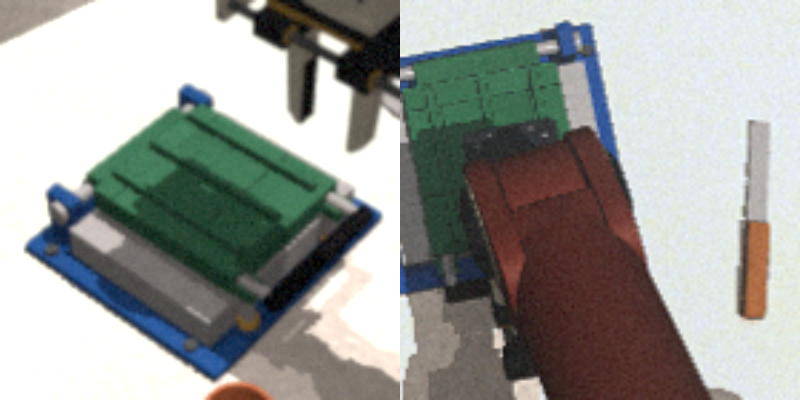

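The head is down level and resting. Next I'll go over the gauge.

```bash
python3 -m jog '[[[1,0.01,-0.0022,0.0588,0,0,0],[1,0.01,-0.0022,0.0588,0,0,0],[1,0.01,-0.0022,0.0588,0,0,0],[1,0.01,-0.0022,0.0588,0,0,0],[1,0,0,0,10.5,0,0],[1,0,0,0,10.5,0,0],[1,0,0,0,10.5,0,0],[1,0,0,0,10.5,0,0]]]' >/dev/null
python3 -m jog '[[[1,0,0,0,10.5,0,0],[1,0,0,0,10.5,0,0],[1,0,0,0,10.5,0,0],[1,0,0,0,10.5,0,0],[1,0,0,0,10.5,0,0],[1,0,0,0,10.5,0,0],[1,0,0,0,0,0,0]]]'
python3 - <<'E'
from h import *
a=shot("wrist","w6");go(.479,-.2665,.012,-95)
print(proj("w6",[[.479,-.2665,.024],[.6137,-.2796,.003]]))
cv2.imwrite("pics/w6b.png",cv2.convertScaleAbs(a,alpha=1.4))
E
```

```text
clock: 21.62
tool_pos: [0.4789, -0.2651, 0.1901]
orientation: [-0.705, 0.028, 0.708, 0.029]
force: [0.0, 0.2, -0.8]
gripper_width: 0.093
shift [ 0.1785  0.0015 -0.0007] turn x 0.44 psi -94.56 tilt [-1.0e+00 -8.0e-04  3.7e-03] F [0.  0.  0.8] w 0.093 pos [ 0.4791 -0.2652  0.1905] t 21.675
[[329.5922783  193.86642946]
 [331.95431632  48.90345673]]
```

View pics/w6b.png

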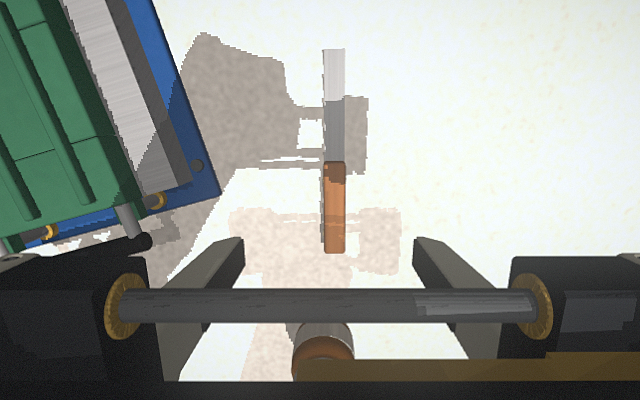

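The wrist view shows the gauge tip at (334,49), the blade start at (334.5,162) and the handle end at (335.5,253), nearly aligned with the jaws.

```bash
python3 - <<'E'
from h import *
P=px("w6",[(334,49),(334.5,161),(335.5,253)],[.003,.024,.024]);print(P.round(4))
e=P[0]-P[2];yaw=np.degrees(np.arctan2(e[1],e[0]));u=e[:2]/np.hypot(*e[:2])
g=P[0,:2]-.135*u;print("yaw",yaw,"grip",g,"from start",P[1,:2]-.03*u,"len",np.hypot(*e[:2]))
go(g[0],g[1],.015,yaw-90)
E
```

```text
[[ 0.6135 -0.2815  0.003 ]
 [ 0.5108 -0.2738  0.024 ]
 [ 0.416  -0.2676  0.024 ]]
yaw -4.034023065340934 grip [ 0.47879466 -0.27201977] from start [ 0.48090524 -0.27166867] len 0.1979315608566531
shift [ 0.1754  0.007  -0.0009] turn x -0.52 psi -94.56 tilt [-1.0e+00 -8.0e-04  3.7e-03] F [0.  0.  0.8] w 0.093 pos [ 0.4791 -0.2652  0.1905] t 21.675
```

```bash
python3 -m jog '[[[1,0.05,0.007,0,-0.5,0,0],[1,0.05,0,0,0,0,0],[1,0.04,0,0,0,0,0],[1,0.02,0,0,0,0,0],[1,0.0045,0,0,0,0,0],[0.4,0,0,0,0,0,0],[0.4,0,0,0,0,0,0],[0,0,0,0,0,0,0]]]' 30
python3 -m jog '[[[0,0,0,0,0,0,0],[0,0,0,0,0,0,0],[0,0,0,0,0,0,0],[0,0,0,0,0,0,0]]]'
python3 - <<'E'
from h import *
go(.537,-.178,.072,10.4)
E
```

```text
clock: 22.68
tool_pos: [0.4799, -0.273, 0.0286]
orientation: [0.707, -0.026, -0.706, -0.026]
force: [0.0, 0.1, -0.2]
gripper_width: 0.0677
clock: 23.18
tool_pos: [0.4793, -0.2727, 0.0276]
orientation: [-0.707, 0.026, 0.707, 0.026]
force: [0.3, 0.8, -0.8]
gripper_width: 0.0277
shift [-0.0444 -0.0988 -0.0505] turn x -104.66 psi -94.26 tilt [-1.e+00 -1.e-04  1.e-04] F [ 0.3  0.8 -0.8] w 0.0277 pos [ 0.4793 -0.2727  0.0276] t 23.175
```

```bash
python3 -m jog '[[[0,0,0,0,0,0,0],[0,0,0,0,0,0,0],[0,0,0,0,0,0,0]]]'
python3 - <<'E'
from h import *
go(.508,-.0206,.072,10.4)
E
```

```text
clock: 23.55
tool_pos: [0.4793, -0.2724, 0.0276]
orientation: [-0.707, 0.026, 0.707, 0.026]
force: [-0.4, 1.0, 0.7]
gripper_width: 0.0215
shift [-0.0442 -0.2532 -0.0099] turn x -104.65 psi -94.25 tilt [-1.e+00 -5.e-04  2.e-04] F [-0.4  1.   0.7] w 0.0215 pos [ 0.4793 -0.2724  0.0276] t 23.55
```

```bash
python3 -m jog '[[[0,-0.04,0,0,0,0,0],[0,-0.04,0,0,0,0,0],[0,0,0,0,-10.5,0,0],[0,0,0,0,-10.5,0,0],[0,0,0,0,-10.5,0,0],[0,0,0,0,-10.5,0,0],[0,0,0,0,-10.5,0,0],[0,0,0,0,-10.5,0,0]]]' >/dev/null
python3 -m jog '[[[0,0,0,0,-10.5,0,0],[0,0,0,0,-10.5,0,0],[0,0,0,0,-10.5,0,0],[0,0,0,0,-10.2,0,0],[0,0,0,0,0,0,0]]]'
python3 - <<'E'
from h import *
go(.5507,-.2424,.0776,10.4)
E
```

```text
clock: 25.18
tool_pos: [0.4788, -0.2733, 0.1071]
orientation: [0.453, 0.543, -0.453, 0.542]
force: [-0.0, -0.7, -1.1]
gripper_width: 0.0216
shift [ 0.0295  0.0763 -0.0175] turn x -0.14 psi 10.26 tilt [-1.e+00 -6.e-04 -7.e-04] F [-0.  -0.7 -1.1] w 0.0216 pos [ 0.4788 -0.2733  0.1071] t 25.175
```

```bash
python3 -m jog '[[[0,0,0.038,-0.0087,-0.14,0,0],[0,0,0.0383,-0.0088,0,0,0],[0,0.016,0,0,0,0,0],[0,0.008,0,0,0,0,0],[0,0,0,0,0,0,0]]]'
python3 - <<'E'
from h import *
a=shot("wrist","w7");go(.5507,-.2424,.0739,10.4)
p=np.array([.5507,-.2424]);y=np.array([-.1805,.9836])
print(proj("w7",[[*(p+.135*y),.058],[*(p+.03*y),.08]]))
b=shot("side","s7");k=proj("s7",[*(p+.1*y),.058])[0].astype(int);print(k)
sc=b[max(k[1]-50,0):k[1]+50,k[0]-60:k[0]+40]
cv2.imwrite("pics/w7b.png",cv2.convertScaleAbs(np.hstack([cv2.resize(a[0:300,170:470],(450,450)),cv2.resize(sc,(350,350)) if 0 else cv2.copyMakeBorder(cv2.resize(sc,(350,350)),0,100,0,0,cv2.BORDER_CONSTANT)]),alpha=1.4))
E
```

```text
clock: 25.8
tool_pos: [0.5491, -0.2426, 0.0824]
orientation: [0.452, 0.544, -0.453, 0.542]
force: [-0.2, -0.1, -2.2]
gripper_width: 0.0218
shift [ 0.0092  0.001  -0.0001] turn x 0.05 psi 10.45 tilt [-1.0e+00 -2.2e-03 -1.0e-04] F [ 0.5  0.4 -0.7] w 0.0215 pos [ 0.5498 -0.2426  0.0831] t 25.85
[[333.11764764 -25.8724996 ]
 [332.66753286 208.50155195]]
[348 167]
```

View pics/w7b.png

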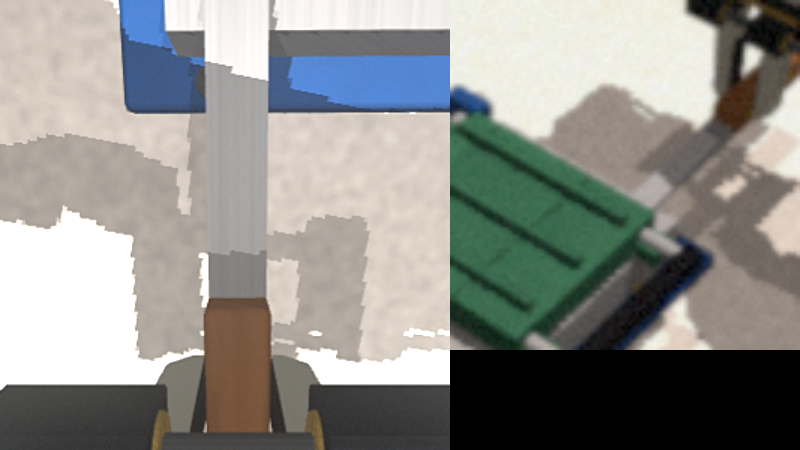

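The blade is square to the bed edge and its centre is about 25 mm behind the bed's front corner (bed x ≈ −0.073). I'll lower it to the bed.

```bash
python3 -m jog '[[[0,0.004,0,0,0,0,0],[0,0.002,0,0,0,0,0],[0,0.001,0,0,0,0,0],[0,0,0,0,0,0,0]]]'; python3 -m jog '[[[0,0.001,0,0,0,0,0],[0,0,0,0,0,0,0]]]'; python3 -m jog '[[[0,0.001,0,0,0,0,0],[0,0,0,0,0,0,0]]]'
python3 -m jog '[[[0,0.0005,0,0,0,0,0],[0,0,0,0,0,0,0]]]'
python3 -c "
from h import *
print(arm.sense()['wrist_torque'])
go(.5507,-.2424,.0739,10.4)"
```

```text
clock: 26.4
tool_pos: [0.5512, -0.2416, 0.0766]
orientation: [0.452, 0.544, -0.452, 0.544]
force: [-0.7, -0.8, -0.6]
gripper_width: 0.022
clock: 26.65
tool_pos: [0.5512, -0.2416, 0.0756]
orientation: [0.452, 0.544, -0.452, 0.544]
force: [0.2, 0.6, -2.0]
gripper_width: 0.0215
clock: 26.9
tool_pos: [0.5511, -0.2416, 0.0746]
orientation: [0.452, 0.544, -0.452, 0.544]
force: [-0.9, -0.1, -2.2]
gripper_width: 0.0219
clock: 27.15
tool_pos: [0.5512, -0.2416, 0.0741]
orientation: [0.452, 0.544, -0.452, 0.544]
force: [0.5, -1.0, -2.0]
gripper_width: 0.0217
[-0.06530928 -0.10527255  0.00664562]
shift [ 0.0002 -0.0006  0.0007] turn x 0.18 psi 10.58 tilt [-1.e+00 -0.e+00 -1.e-04] F [ 0.5 -1.  -2. ] w 0.0217 pos [ 0.5512 -0.2416  0.0741] t 27.15
```

```bash
for i in 1; do python3 -m jog '[[[0,0.0005,0,0,0,0,0],[0,0,0,0,0,0,0]]]'; python3 -c "
from h import *
print(arm.sense()['wrist_torque'])"; python3 -m jog '[[[0,0.0005,0,0,0,0,0],[0,0,0,0,0,0,0]]]'; python3 -c "
from h import *
print(arm.sense()['wrist_torque'])"; done
```

```text
clock: 27.4
tool_pos: [0.5512, -0.2416, 0.0737]
orientation: [0.452, 0.544, -0.452, 0.544]
force: [0.8, 1.0, -1.3]
gripper_width: 0.0216
[-0.02396729 -0.06409332  0.01256589]
clock: 27.65
tool_pos: [0.5513, -0.2417, 0.0733]
orientation: [0.452, 0.544, -0.452, 0.544]
force: [0.0, -0.7, -0.3]
gripper_width: 0.0221
[ 0.07023538 -0.06653359  0.0362955 ]
```

Light contact with the bed. Now I'll slide in along −z of the tool.

```bash
python3 -m jog '[[[0,0,0,-0.006,0,0,0],[0,0,0,-0.008,0,0,0],[0,0,0,-0.008,0,0,0],[0,0,0,-0.008,0,0,0],[0,0,0,0,0,0,0]]]'
python3 -m jog '[[[0,0,0,-0.005,0,0,0],[0,0,0,-0.005,0,0,0],[0,0,0,0,0,0,0]]]'
python3 -c "
from h import *
print(arm.sense()['wrist_torque']);go(.537,-.178,.0735,10.4)"
```

```text
clock: 28.28
tool_pos: [0.5456, -0.2101, 0.0733]
orientation: [0.452, 0.545, -0.451, 0.544]
force: [0.2, 0.7, 0.0]
gripper_width: 0.022
clock: 28.65
tool_pos: [0.5439, -0.2018, 0.0733]
orientation: [0.452, 0.544, -0.452, 0.544]
force: [1.1, -1.1, 1.9]
gripper_width: 0.0215
[-0.03634534 -0.06778556 -0.00580935]
shift [-0.0002 -0.0024 -0.0247] turn x 0.2 psi 10.6 tilt [-1.e+00  4.e-04 -3.e-04] F [ 1.1 -1.1  1.9] w 0.0215 pos [ 0.5439 -0.2018  0.0733] t 28.65
```

```bash
for k in 1; do python3 -m jog '[[[0,0,0,-0.003,0,0,0],[0,0,0,-0.003,0,0,0],[0,0,0,0,0,0,0]]]'; python3 -m jog '[[[0,0,0,-0.003,0,0,0],[0,0,0,-0.003,0,0,0],[0,0,0,0,0,0,0]]]'; python3 -m jog '[[[0,0,0,-0.002,0,0,0],[0,0,0,-0.002,0,0,0],[0,0,0,0,0,0,0]]]'; done
```

```text
clock: 29.02
tool_pos: [0.5428, -0.1961, 0.0733]
orientation: [0.452, 0.544, -0.452, 0.544]
force: [-0.4, -1.4, 3.0]
gripper_width: 0.0217
clock: 29.4
tool_pos: [0.5417, -0.19, 0.0733]
orientation: [0.452, 0.544, -0.452, 0.544]
force: [1.8, -2.6, 3.0]
gripper_width: 0.0219
clock: 29.78
tool_pos: [0.541, -0.1864, 0.0733]
orientation: [0.452, 0.544, -0.452, 0.544]
force: [0.0, -2.7, 4.2]
gripper_width: 0.0217
```

```bash
for k in 1; do python3 -m jog '[[[0,0,0,-0.002,0,0,0],[0,0,0,-0.002,0,0,0],[0,0,0,0,0,0,0]]]'; python3 -m jog '[[[0,0,0,-0.002,0,0,0],[0,0,0,-0.001,0,0,0],[0,0,0,0,0,0,0]]]'; python3 -m jog '[[[0,0,0,-0.0015,0,0,0],[0,0,0,-0.0015,0,0,0],[0,0,0,0,0,0,0]]]'; done|grep -E "pos|force"; python3 -c "
from h import *
print(arm.sense()['wrist_torque'])"
```

```text
tool_pos: [0.5402, -0.1824, 0.0733]
force: [0.6, -3.2, 5.0]
tool_pos: [0.5398, -0.1799, 0.0733]
force: [-0.1, -4.6, 6.2]
tool_pos: [0.5392, -0.177, 0.0734]
force: [0.5, -4.0, 5.1]
[-0.7912015  -0.20539167 -0.00507277]
```

```bash
for k in 1; do python3 -m jog '[[[0,-0.0003,0,0,0,0,0],[0,0,0,-0.0015,0,0,0],[0,0,0,0,0,0,0]]]'; python3 -m jog '[[[0,0,0,-0.0015,0,0,0],[0,0,0,0,0,0,0]]]'; python3 -m jog '[[[0,0,0,-0.0015,0,0,0],[0,0,0,0,0,0,0]]]'; done|grep -E "pos|force"; python3 -c "
from h import *
print(arm.sense()['wrist_torque'])"
```

```text
tool_pos: [0.5387, -0.1749, 0.0734]
force: [1.1, -3.3, 3.8]
tool_pos: [0.5385, -0.1735, 0.0735]
force: [0.2, -3.3, 4.2]
tool_pos: [0.5382, -0.1721, 0.0735]
force: [0.6, -3.6, 4.0]
[-0.68638107 -0.22739171 -0.01379276]
```

```bash
for k in 1; do python3 -m jog '[[[0,0,0,-0.0015,0,0,0],[0,0,0,0,0,0,0]]]'; python3 -m jog '[[[0,0,0,-0.0015,0,0,0],[0,0,0,0,0,0,0]]]'; python3 -m jog '[[[0,0,0,-0.0015,0,0,0],[0,0,0,0,0,0,0]]]'; done|grep -E "pos|force"; python3 -c "
from h import *
print(arm.sense()['wrist_torque']);go(.538,-.178,.0735,10.4)"
```

```text
tool_pos: [0.538, -0.171, 0.0735]
force: [0.5, -4.5, 5.9]
tool_pos: [0.5378, -0.1701, 0.0736]
force: [1.2, -4.8, 4.2]
tool_pos: [0.5377, -0.1692, 0.0737]
force: [1.2, -6.0, 5.7]
[-1.23634226 -0.31094513  0.0064386 ]
shift [ 0.0002 -0.0013  0.0087] turn x 0.13 psi 10.53 tilt [-1.e+00  3.e-04  2.e-03] F [ 1.2 -6.   5.7] w 0.0213 pos [ 0.5377 -0.1692  0.0737] t 32.525
```

```bash
for k in 1; do python3 -m jog '[[[0,0,0,-0.0015,0,0,0],[0,0,0,0,0,0,0]]]'; python3 -m jog '[[[0,0,0,-0.0015,0,0,0],[0,0,0,0,0,0,0]]]'; python3 -m jog '[[[0,0,0,-0.0015,0,0,0],[0,0,0,0,0,0,0]]]'; done|grep -E "pos|force"; python3 -c "
from h import *
print(arm.sense()['wrist_torque']);go(.538,-.178,.0735,10.4)"
```

```text
tool_pos: [0.5375, -0.1684, 0.0738]
force: [1.3, -7.2, 5.0]
tool_pos: [0.5373, -0.1678, 0.0738]
force: [0.6, -8.8, 5.0]
tool_pos: [0.5372, -0.1673, 0.0738]
force: [1.3, -8.7, 4.4]
[-2.01530725 -0.46596182 -0.02255139]
shift [ 0.0004 -0.0012  0.0106] turn x 0.04 psi 10.44 tilt [-1.0e+00  5.0e-04  5.4e-03] F [ 1.3 -8.7  4.4] w 0.0216 pos [ 0.5372 -0.1673  0.0738] t 33.275
```

The drag now rises steeply (8.7 N) at constant vertical load, and the TCP follows less than half of each step, so the blade is wedged between bed and head. I'll let it settle and take a last look.

```bash
python3 -m jog '[[[0,0,0,0,0,0,0],[0,0,0,0,0,0,0],[0,0,0,0,0,0,0],[0,0,0,0,0,0,0],[0,0,0,0,0,0,0],[0,0,0,0,0,0,0]]]'
python3 - <<'E'
from h import *
a=shot("wrist","w8");b=shot("side","s8")
cv2.imwrite("pics/w8b.png",cv2.convertScaleAbs(np.hstack([cv2.resize(a[0:300,170:470],(400,400)),cv2.resize(b[110:260,230:380],(400,400))]),alpha=1.4))
s=arm.sense();x=np.array([.9836,.1805]);y=np.array([-.1805,.9836]);d=s["tool_pos"][:2]-[.579,-.0085];print("press frame grip",d@x,d@y,"tip y",d@y+.1345,s["force"],s["dq"].round(4))
E
```

```text
clock: 34.02
tool_pos: [0.5372, -0.1673, 0.0738]
orientation: [0.451, 0.542, -0.454, 0.545]
force: [1.8, -10.7, 5.3]
gripper_width: 0.022
press frame grip -0.0697910211070302 -0.14866658144465628 tip y -0.014166581444656268 [ 1.58774518 -9.38808267  5.23966214] [ 0.      0.0011  0.0005  0.0004 -0.0008 -0.0004 -0.0016]
```

View pics/w8b.png

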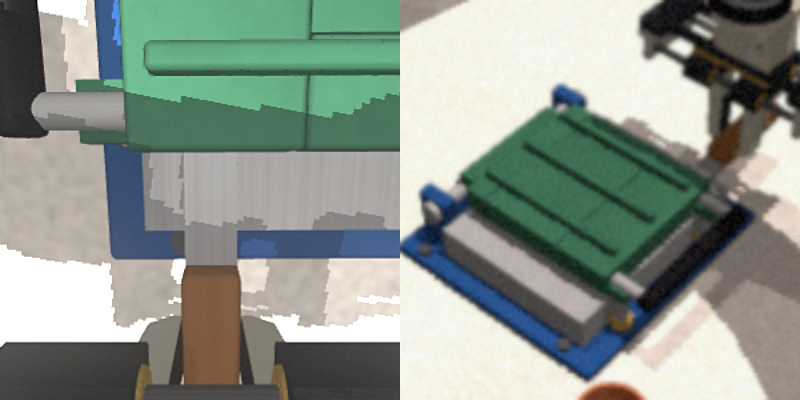

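The last pictures show the blade under the front land, square to it, with the handle clear of the bed edge and the head level. All is still, so I'll hand in.

```bash
python3 -c "
from h import *
print(arm.close_job())"
```

```text
the job is handed in; nothing more can be done
None
```

The job is handed in at about 34 s of robot time; no verdict is reported.

- **Die:** it went into the pocket without contact force until it met the bottom. After release, the picture showed it sitting in the pocket.
- **Head:** I held the bar all the way down onto the stops. The contact force there rose briefly to about 32 N. I then eased off, opened the fingers and cleared it. The bar sat about 4 mm higher in the fingers than I had reckoned, but the head looked level in the pictures.
- **Gauge:** I slid it in from the right along the line through bed_front. By the arm's pose it is square to the bed, with the tip about 61 mm under the head and the handle about 13 mm clear of the bed edge.
- **Snugness:** at the end the drag was steady at 9–10 N with about 5 N vertical load, the joints were still and the grip was still closed on the handle at about 22 mm.
- **Not measured directly:** the force between the gauge and the head, which I put at a few newtons from the rise in drag. The head angle was judged by eye only. The final pictures did not show the die (it is under the head) or the tip.
- **Bystanders:** I never touched the jar, tiles or cup, but I did not measure their positions again at the end.

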